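Shut the eye paddle in the disinfecting box and lock its collar

ROBOT

A 6-joint arm with a two-finger parallel gripper is mounted at the origin on a cart in front of the work surface, level with it; the furniture and walls round the work are solid. World frame = base frame: x ahead of the robot, y to its left, z up, the work surface at z = 0. Lengths are in m, angles in rad, forces in N, time in s.
With the tool pointing down it reaches from about 0.275 to 0.825 m from the base axis. Payload 4.9 kg.
Tool frame: the origin (TCP) lies midway between the tips of the shut fingers; the grasp point (between the pads) lies 19 mm behind it (grip_point_offset is the distance from the TCP to the grasp point, in m); z points along the fingers, y is the line along which they close (so a half turn about z gives the same grasp; the last joint's range is limited). The gripper opens to 85 mm and grips with 20 to 120 N. Pads are 22 mm wide; open, the fingers measure 114 mm over their backs; the gripper's body (76 mm by 85 mm) begins 54 mm behind the grasp point. The pads swing forward as they close: fully open they stand 13 mm farther back than shut.
Start: joints at [-1.305, 0.326, -0.193, 1.052, 0, 1.437], TCP at [0.214, -0.507, 0.231] pointing down, gripper open.
Joint ranges: [-2.65, 2.65], [-0.97, 1.79], [-1.3, 1.35], [-1.93, 2.1], [-1.47, 1.37], [-3.14, 3.14]. Speed limits (rad/s): [2.57, 2.57, 3.14, 3.14, 3.14, 3.14].

INTERFACE

Orientations are given as a rotation vector (axis times angle).
In Python, from cell import * gives the robot as it stands. Calls block until the motion is done:
- movep(position, orientation): joint-space move of the TCP to a pose.
- move_l(position, velocity=0.15, rot=None, until_force=None): straight line of the TCP; rot=None keeps the orientation; velocity is the mean speed in m/s. With until_force (N) it stops when the force on the tool has changed by that much, and returns True; else False.
- set_joints(angles): joint-space move.
- let_go() and grab(newtons=None): open the fingers fully, or close them until they stop; newtons is the grip in N (None keeps the last).
- sleep(seconds).
- ik(position, orientation): joint angles nearest the present ones, or None.
- get_state(): the state.
- grab_frame(name): name is "side" or "top"; returns a dict with "img" (480x640x3 uint8, red, green, blue), "fx", "fy", "cx", "cy" (pixels), "cam_to_world" (4x4, takes a point from camera to world coordinates). Camera axes: x right, y down, z forward; pixel columns grow to the right and rows downward; lengths in m; the calibration is good to about 2 mm. A picture is of the moment at which its call begins. There is no depth.
A pose or a line that the arm cannot do raises MotionError and nothing moves.
- sign_off(): hands the job in; it is judged then, once.
Trained networks look in the newest picture that a camera, given by its name, has taken for a name from the list of things; names that differ only in an ending like _2 or _b are one class to them, and where a whole thing is asked for, a point or a joint stands for the part that bears it (a point fixed in the world has none). Each returns a list of dicts, best first, with "score" (0 to 1); they miss things now and then, are a little off and sometimes report something else, mostly with a low value. They report only what shows in the picture. A call takes as long as a camera call.
- spot_in(camera, name): "centre" ([column, row] in pixels, amid what is visible of it).
- silhouettes(camera, name): "mask" (480x640 bool, what is visible of it) and "centre" ([column, row] in pixels, amid what is visible of it).
- tip_of(camera, name): "centre" ([column, row] in pixels: a listed point, or the origin of a listed thing).
The state is a dict: "clock": time; "q": joint angles; "joint_velocities": joint speeds; "tau": joint torques, N m; "position": TCP position; "eef_rot": TCP orientation; "contact_force": force on the tool from outside, world axes, zero at the start; "wrist_torque": the same for the moment, N m; "finger_gap": opening from 0.0 (shut) to 1.0 (fully open); "grasp_force": force on a finger pad.
Only numpy, scipy, OpenCV 4.12 (cv2) and the standard library are available. Lean on these libraries where they do the work, as an engineer would, in place of code of your own. Each camera call takes 0.05 s, during which the arm holds its last target. There are 200 camera calls.

TASK

Lay the black eye-cover paddle flat inside the open white disinfecting box (do not drop it in from a height) and shut the lid fully. Then turn the black lock collar on the front of the box until its orange tongue lies over the lid's front edge and points straight along the green mark; keep the tongue clear of the lid's way until the lid is down. Leave the bottles, the stamp and the penlight where they stand.

Things in the scene. Friction and masses are not known exactly. Their poses are not given: they have to be found in the camera images.
- occluder_center (a point): centre (half-way up and half-way along) of a loose black eye-cover paddle lying flat on the desk, 188 mm long (y axis), 8 mm thick, 30 g: a 56 mm round disc whose centre is 66 mm from this point toward -y, and a straight stem up to 16 mm wide from y = -38 mm to y = +94 mm. This point is on the stem; x is across the stem, z up
- uv_box: white disinfecting box fixed to the desk, origin under the middle of its tray, front toward -x, long side along y, z up. Tray 128 mm (x) by 228 mm (y) outside, rim 46 mm high, walls 8 mm, so the inside is 112 x 212 mm and 38 mm deep; a boss stands out 54 mm in front of it and carries the lock collar. The lid hinges along the back
- tray_floor (a point): centre of the inner floor of the tray, 8 mm above the desk; axes as the box
- hinge_line (a point): middle of the lid's hinge line, 70 mm behind the box's middle, 49 mm above the desk; the line runs along the box's y
- lid_edge (a point): middle of the lid's front edge, on its outer face; moves with the lid. It is 134 mm from the hinge line; the lid is a plate 10 mm thick and 228 mm wide whose outer face lies 7 mm off the hinge line (56 mm above the desk when shut)
- uv_lid (a joint): lid angle in rad: 0 shut, grows as it opens; it starts a little past upright (about 1.7 to 1.85) and leans away from the robot. Stiff friction hinge (0.3 N m): it stays where it is left and must be pushed all the way, from behind at first and then from above; some 3 to 5 N at the edge. Stop at 1.9. The open lid reaches up to about 185 mm above the desk: pass over it or round it
- lock_mark (a point): middle of the green line, 26 x 5 mm, on a steel strike plate at the middle of the lid's front edge, moves with the lid; with the lid shut the line runs along the box's x, toward the collar's axis
- collar_grip (a point): grip point on the vertical axis of the lock collar, 92 mm in front of the box's middle, 82 mm above the desk. The black knurled grip is a cylinder 48 mm across from z = 67.5 to 95.5 mm, with a flat steel screw cap up to 100 mm; below it the orange tongue sticks out sideways at z = 58.5 to 65.5 mm, reaching 44 mm from the axis, 12 mm wide. Can be held across the grip at any yaw and twisted
- tongue_tip (a point): tip of the collar's orange tongue, 44 mm from the collar's axis, turns with the collar
- lock_collar (a joint): collar angle in rad, counter-clockwise from above: 0 = tongue straight along the green mark (box +x), locked; starts at about 1.15 to 1.4 (tongue to the box's left, clear of the lid); turn it clockwise. Friction only (0.06 N m), no stop at the mark: it runs on past it to -0.9; the other stop is 1.6
- gel_bottle: white gel bottle, 44 mm across, 85 mm tall, standing; bystander; origin under its middle
- drops: drop bottle with red cap, 25 mm across, 62 mm tall, standing; bystander; origin under its middle
- stamp: rubber stamp with brown handle, 22 x 45 mm, 58 mm tall, standing; bystander; origin under its middle
- penlight: grey penlight, 14 mm thick, 120 mm long (its y), lying; bystander; origin under its middle
- occluder: the same paddle; origin under its centre, axes as occluder_center

How it is judged:
By the outcome, as a careful person would: the job done as asked, in the order asked, and still so for the second after the job is handed in, with the robot touching nothing.
It also fails if it takes over 72 s, if anything falls off the work surface, if the arm or the gripper's body presses on something with over 40 N, if the wrist force passes 120 N, or if a joint passes its speed limit or range.

## Working session

There is one attempt and no reset: what is moved stays moved. The work goes in short steps, each a Python script; the robot and the scene stay as the last script left them, time stands still between calls to the robot, and variables do not carry over. Pictures are saved under pics/ and viewed, at most 10 in all, crops included, and the job is handed in when it is done.

```bash
ls; mkdir -p pics; cat > h.py <<'E'
from cell import *
import numpy as np, cv2
from scipy.spatial.transform import Rotation as R
def frame(c,save=None):
    f=grab_frame(c)
    if save: cv2.imwrite('pics/'+save,cv2.cvtColor(f['img'],cv2.COLOR_RGB2BGR))
    return f
def ray(f,px):
    T=np.array(f['cam_to_world']); d=np.array([(px[0]-f['cx'])/f['fx'],(px[1]-f['cy'])/f['fy'],1.])
    return T[:3,3],T[:3,:3]@d
def at_z(f,px,z):
    o,d=ray(f,px); return o+d*(z-o[2])/d[2]
def proj(f,p):
    T=np.array(f['cam_to_world']); c=T[:3,:3].T@(np.array(p)-T[:3,3]); return [f['fx']*c[0]/c[2]+f['cx'],f['fy']*c[1]/c[2]+f['cy']]
E
cat > a.py <<'E'
from h import *
s=get_state(); print(s['clock'],s['position'],s['eef_rot'],s['finger_gap'])
Z=dict(occluder_center=.004,uv_box=0,tray_floor=.008,hinge_line=.049,lid_edge=.18,lock_mark=.18,collar_grip=.082,tongue_tip=.062,gel_bottle=0,drops=0,stamp=0,penlight=0,occluder=0)
for c in('top','side'):
    f=frame(c,c+'0.png'); print(c,np.round(f['cam_to_world'],3).tolist(),f['fx'])
    for n,z in Z.items():
        for r in tip_of(c,n)[:2]: print(n,np.round(r['centre'],1),round(r['score'],2),np.round(at_z(f,r['centre'],z),4))
E
python3 a.py
```

```text
pics
0.0 [ 0.21394577 -0.50605596  0.2304948 ] [-3.07733726e+00 -6.23490430e-01  1.49479290e-04] 0.9982812143263133
top [[0.002, -0.991, 0.136, 0.42], [-1.0, -0.005, -0.017, -0.03], [0.017, -0.136, -0.991, 1.337], [0.0, 0.0, 0.0, 1.0]] 531.2512297528558
occluder_center [184.6 275.3] 0.69 [0.4906 0.2807 0.004 ]
uv_box [287.2 254.2] 0.65 [0.5448 0.0259 0.    ]
uv_box [445.3 291.5] 0.39 [ 0.4523 -0.3717  0.    ]
tray_floor [287.9 254.1] 0.75 [0.5443 0.0238 0.008 ]
tray_floor [395.8 289.8] 0.25 [ 0.456  -0.2459  0.008 ]
hinge_line [281.3 227. ] 0.89 [0.6069 0.0389 0.049 ]
lid_edge [282.3 197.1] 0.9 [0.6548 0.0305 0.18  ]
lock_mark [279.7 203.4] 0.91 [0.6406 0.036  0.18  ]
collar_grip [286.6 293.3] 0.71 [0.4451 0.0229 0.082 ]
collar_grip [444.7 291.2] 0.4 [ 0.451  -0.3494  0.082 ]
tongue_tip [271.5 283.9] 0.53 [0.4677 0.06   0.062 ]
gel_bottle [396.5 288.1] 0.62 [ 0.4604 -0.249   0.    ]
drops [253.1 175.9] 0.64 [0.7464 0.1155 0.    ]
stamp [285.  254.8] 0.65 [0.5432 0.0314 0.    ]
stamp [444.8 292.6] 0.57 [ 0.4495 -0.3704  0.    ]
penlight [187.  181.9] 0.51 [0.7296 0.2842 0.    ]
occlud
[... 268 characters left out ...]
 [0.5388 0.0227 0.    ]
tray_floor [343.1 291.2] 0.57 [0.5407 0.0022 0.008 ]
hinge_line [387.5 259.1] 0.73 [ 0.4358 -0.0651  0.049 ]
hinge_line [309.9 279.3] 0.58 [0.6117 0.0232 0.049 ]
lid_edge [290.7 223.6] 0.82 [0.6484 0.0454 0.18  ]
lock_mark [292.2 226.2] 0.9 [0.6458 0.0593 0.18  ]
collar_grip [385.9 259.4] 0.71 [0.4539 0.0071 0.082 ]
tongue_tip [385.2 277.4] 0.9 [0.4618 0.0494 0.062 ]
gel_bottle [364.  245.4] 0.91 [ 0.4596 -0.2579  0.    ]
drops [235.3 326.5] 0.63 [0.7584 0.1164 0.    ]
stamp [392.7 373.6] 0.6 [0.4866 0.2783 0.    ]
stamp [361.6 230.4] 0.53 [ 0.4517 -0.3626  0.    ]
occluder [389.1 373.2] 0.93 [0.4923 0.2768 0.    ]
occluder [343.9 293.3] 0.45 [ 0.5382 -0.0031  0.    ]
```

View pics/top0.png

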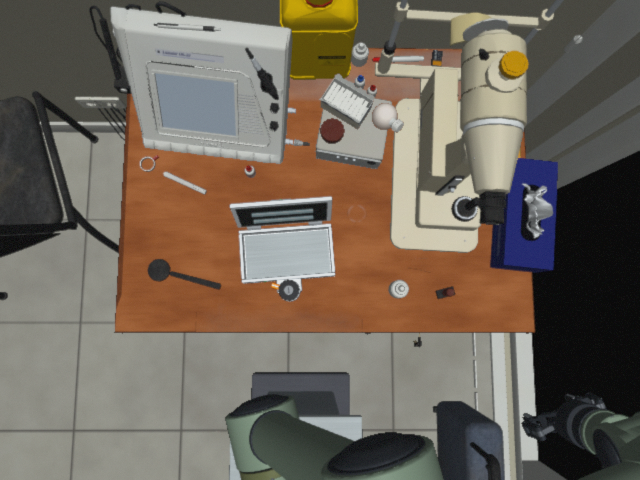

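View pics/side0.png

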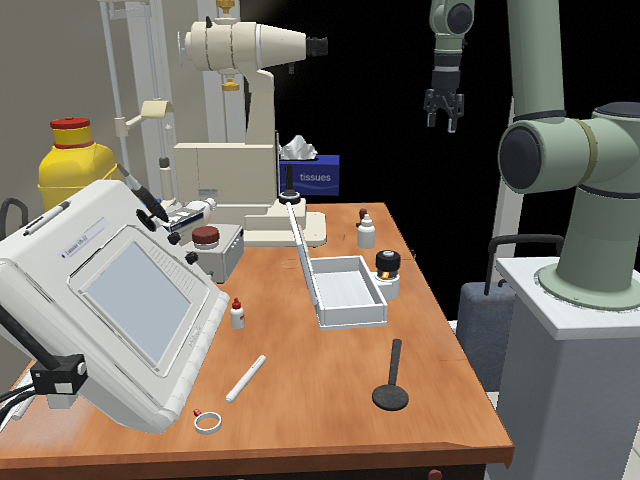

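The top view shows the paddle with its disc at (158,270) and stem end at (220,287). The tray is centred near (287,252), turned by about 0.09 rad, with the open lid above it and the collar at (288,290) with its tongue to the left. Next I'll fit the poses more exactly.

```bash
cat > fit.py <<'E'
from h import *
from scipy.optimize import least_squares
def model(p):
    x,y,a,l,c=p; C,S=np.cos(a),np.sin(a)
    W=lambda u,v,z:np.array([x+C*u-S*v,y+S*u+C*v,z])
    lid=lambda r,h:(70-r*np.cos(l)-h*np.sin(l),49+r*np.sin(l)+h*np.cos(l)) if 0 else (70-r*np.cos(l)+h*np.sin(l),49+r*np.sin(l)+h*np.cos(l))
    e=lid(134,7)
    return dict(uv_box=W(0,0,0),tray_floor=W(0,0,.008),hinge_line=W(.07,0,.049),lid_edge=W(e[0]/1e3,0,e[1]/1e3),
      collar_grip=W(-.092,0,.082),tongue_tip=W(-.092+.044*np.cos(c),.044*np.sin(c),.062))
def fit(cams=('top','side'),reps=3,fr={}):
    obs=[]
    for _ in range(reps):
        for c in cams:
            f=frame(c); fr[c]=f
            for n in ('uv_box','tray_floor','hinge_line','lid_edge','collar_grip','tongue_tip'):
                for r in tip_of(c,n): 
                    if r['score']>.3: obs.append((f,n,r['centre'],r['score'],c))
    best=None
    def res(p):
        m=model(p); return np.concatenate([o[3]*(np.array(proj(o[0],m[o[1]]))-o[2]) for o in obs])
    r=least_squares(res,[.54,.027,.09,1.75,1.25],loss='cauchy',f_scale=1.5)
    return r.x,obs,fr
if __name__=='__main__':
    p,obs,fr=fit(reps=1); print(np.round(p,4))
    m=model(p)
    for o in obs: print(o[4],o[1],np.round(np.array(proj(o[0],m[o[1]]))-o[2],1),round(o[3],2))
    f=fr['top']
    x,y,a=p[:3]
    im=cv2.cvtColor(f['img'],cv2.COLOR_RGB2BGR); sc=4; x0,y0=140,185
    big=cv2.resize(im[y0:y0+125,x0:x0+200],None,fx=4,fy=4,interpolation=cv2.INTER_CUBIC)
    C,S=np.cos(a),np.sin(a)
    q=[proj(f,[x+C*u-S*v,y+S*u+C*v,.046]) for u,v in((-.064,-.114),(-.064,.114),(.064,.114),(.064,-.114))]
    cv2.polylines(big,[np.int32([[(u-x0+.5)*4,(v-y0+.5)*4] for u,v in q])],True,(0,0,255),1)
    mk=silhouettes('top','occluder')[0]; M=mk['mask']; v,u=np.nonzero(M)
    P=np.array([at_z(f,(a_,b_),.008)[:2] for a_,b_ in zip(u,v)])
    print('score',mk['score'],len(P)); (cx,cy),(w,h),ang=cv2.minAreaRect(np.float32(P)*1000); print('rect',cx,cy,w,h,ang)
    vx,vy,lx,ly=cv2.fitLine(np.float32(P),cv2.DIST_L1,0,.01,.01).ravel(); d=np.array([vx,vy]);t=(P-[lx,ly])@d; print('line',d,np.array([lx,ly])+d*(t.min()+t.max())/2,np.ptp(t))
    cs,_=cv2.findContours(M.astype(np.uint8),0,1); 
    cv2.polylines(big,[np.int32((c.reshape(-1,2)-[x0,y0]+.5)*4) for c in cs],True,(0,255,0),1)
    cv2.imwrite('pics/crop1.png',big)
E
python3 fit.py
```

```text
[0.5443 0.0285 0.0885 1.7564 1.2242]
top uv_box [2.6 1.5] 0.77
top tray_floor [-1.1  2.8] 0.93
top hinge_line [ 0.8 -2.9] 0.89
top collar_grip [0.7 0.3] 0.9
top tongue_tip [-1.2  0.2] 0.81
side uv_box [-0.8 -0.7] 0.97
side tray_floor [-0.2  2.1] 0.76
side hinge_line [-0.3  1.6] 0.84
side lid_edge [0.3 1.2] 0.63
side collar_grip [-0.3 -2.7] 0.58
side collar_grip [  2.4 -16.4] 0.55
side tongue_tip [-0.6  5.8] 0.7
score 0.21 320
rect 453.4851379394531 27.18338394165039 51.01422119140625 63.726112365722656 13.15945816040039
line [0.33598983 0.9418656 ] [0.45651311 0.03040996] 0.06928978855893737
```

View pics/crop1.png

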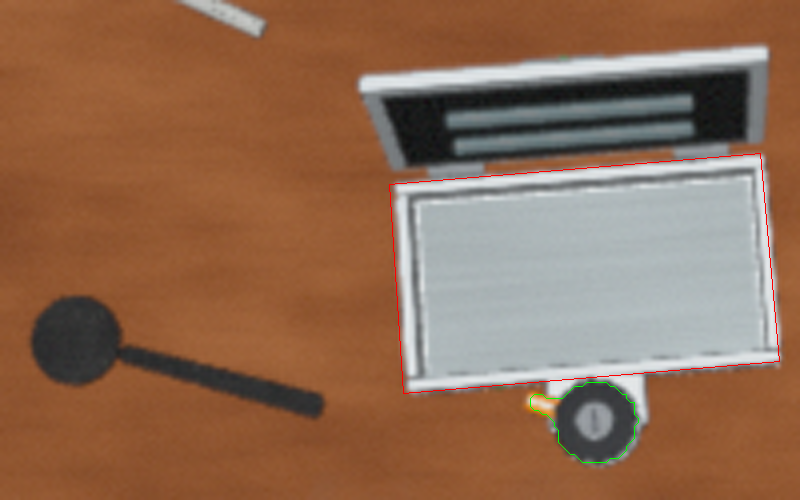

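The red box overlay matches the tray rim in the crop. The mask network latched onto the collar at (288,290), so I'll find the paddle by colour instead. With the fingers across the stem, 114 mm of open finger would not fit the 112 mm inside width. I'll hold the disc obliquely, so the open fingers lie diagonally in the tray.

```bash
cat >> h.py <<'E'
BOX=np.array([.5443,.0285,.0885])
def W(u,v,z):
    x,y,a=BOX; C,S=np.cos(a),np.sin(a); return np.array([x+C*u-S*v,y+S*u+C*v,z])
def down(psi):  # tool down, closing line at angle psi
    c,s=np.cos(psi),np.sin(psi); y=np.array([c,s,0]); z=np.array([0,0,-1.])
    return R.from_matrix(np.stack([np.cross(y,z),y,z],1)).as_rotvec()
def best(pos,psi):
    o=[]
    for k in(-1,0,1):
        q=ik(pos,down(psi+k*np.pi))
        if q is not None:o.append((abs(q[5]),psi+k*np.pi))
    return min(o)[1]
def st(t=''):
    s=get_state(); print(t,round(s['clock'],1),np.round(s['position'],4),'gap',round(s['finger_gap'],3),'gf',round(s['grasp_force'],1),'F',np.round(s['contact_force'],1))
def paddle(f,c,lo,z):
    u0,u1,v0,v1=lo; im=f['img'].astype(int); M=np.zeros((480,640),np.uint8)
    r=im[v0:v1,u0:u1]; M[v0:v1,u0:u1]=(r.max(2)<80)
    n,l,stt,_=cv2.connectedComponentsWithStats(M); k=1+np.argmax(stt[1:,4]); v,u=np.nonzero(l==k)
    return np.array([at_z(f,(a,b),z)[:2] for a,b in zip(u,v)])
def fitpad(P):
    from scipy.optimize import minimize
    # disc + stem outline: maximise overlap of model with points via coverage both ways
    m=P.mean(0); w=np.linalg.svd(P-m,full_matrices=False)[2][0]; t=(P-m)@w
    mid=(t.min()+t.max())/2
    if (t>mid).sum()>(t<mid).sum(): w=-w; t=-t   # w: disc->stem end
    d=P[t<t.min()+.056]; e=P[t>t.min()+.07].mean(0)
    (cx,cy),r=cv2.minEnclosingCircle(np.float32(P[t<t.min()+.05])*1000)
    c=np.array([cx,cy])/1000; s=e-c; s/=np.linalg.norm(s)
    return c,np.arctan2(s[1],s[0]),r,np.ptp(t)
E
cat > b.py <<'E'
from h import *
for c,lo in(('top',(140,230,250,300)),('side',(360,420,330,415))):
    P=paddle(frame(c),c,lo,.008 if c=='top' else .006); print(c,len(P),fitpad(P))
    cc,sa,r,L=fitpad(P)
    if c=='top': psi=sa+np.radians(63); print(cc,best([*cc,-.003],psi),[ik([*cc,z],down(best([*cc,z],psi))) is not None for z in(-.003,.1)])
dp=W(.001,.056,.006); print(dp,best(dp,BOX[2]-np.radians(42)))
E
python3 b.py
```

```text
top 632 (array([0.50461227, 0.34495215]), np.float64(-1.8343934120868308), 27.07748031616211, np.float64(0.18504681187205524))
[0.50461227 0.34495215] -3.8764286369201963 [True, True]
side 926 (array([0.50515195, 0.34491406]), np.float64(-1.8382467116423464), 29.00641441345215, np.float64(0.1943593424769559))
[0.54034655 0.08436922 0.006     ] 2.497054367752175
```

```bash
cat > c.py <<'E'
from h import *
c=np.array([.5049,.3449]); rot=down(-1.836+np.radians(63))
rot=down(-3.8764)
movep([*c,.25],rot); st('above')
move_l([*c,.03],.2); print(move_l([*c,-.003],.05,until_force=6)); st('down')
grab(40); st('grip')
move_l([*c,.10],.08); st('lift')
frame('side','lift.png')
E
python3 c.py
```

```text
above 5.4 [0.5054 0.3442 0.25  ] gap 1.001 gf 0.0 F [ 0.4 -0.5 -0.5]
False
down 7.5 [ 0.505   0.3449 -0.003 ] gap 1.001 gf 0.0 F [-0.1  0.   0.7]
grip 7.9 [ 0.5053  0.3451 -0.0021] gap 0.633 gf 41.5 F [-1.6 -0.9  6.4]
lift 9.3 [0.5045 0.3447 0.0994] gap 0.628 gf 42.0 F [-0.6  0.5 -1. ]
```

```bash
python3 -c "
import cv2
i=cv2.imread('pics/lift.png')[200:440,280:520];cv2.imwrite('pics/liftc.png',cv2.resize(i,None,fx=2.4,fy=2.4))"
```

```text
(no output)
```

View pics/liftc.png

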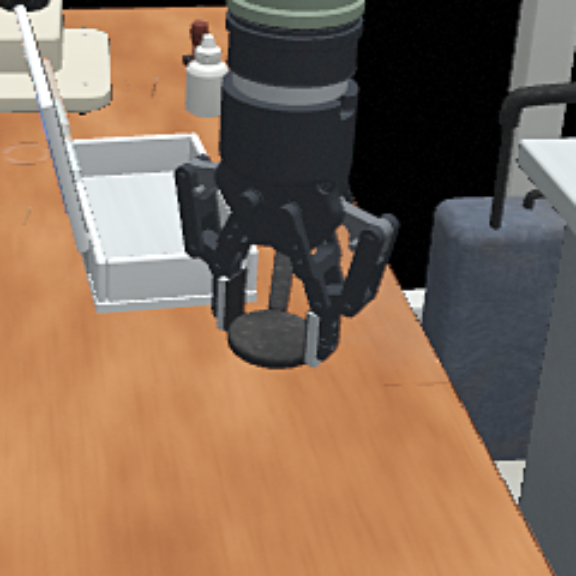

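The paddle is held level by its disc, at about (272,335) in the crop. Next I place it.

```bash
cat > d.py <<'E'
from h import *
rot=down(BOX[2]-np.radians(42)+np.pi)
p=get_state()['position']; move_l([p[0],p[1],.17],.2)
d=lambda z:W(.001,.056,z)
move_l(d(.17),.2,rot); st('over')
move_l(d(.05),.12); st(); 
f=frame('side','place.png'); f=frame('top','placet.png')
print(move_l(d(.0055),.03,until_force=5)); st('down')
E
python3 d.py; python3 -c "
import cv2,numpy as np
a=cv2.imread('pics/place.png')[170:350,240:440];b=cv2.imread('pics/placet.png')[180:310,220:360]
cv2.imwrite('pics/pl.png',np.hstack([cv2.resize(a,(400,360)),cv2.resize(b,(388,360))]))"
```

```text
over 11.3 [0.5401 0.085  0.1698] gap 0.628 gf 42.0 F [ 0.6 -0.2  0.1]
 12.5 [0.541  0.0844 0.0507] gap 0.631 gf 42.0 F [ 0.1 -0.7 -0.4]
True
down 14.0 [0.5403 0.0844 0.0059] gap 0.632 gf 42.5 F [-0.5 -0.5  5.6]
```

View pics/pl.png

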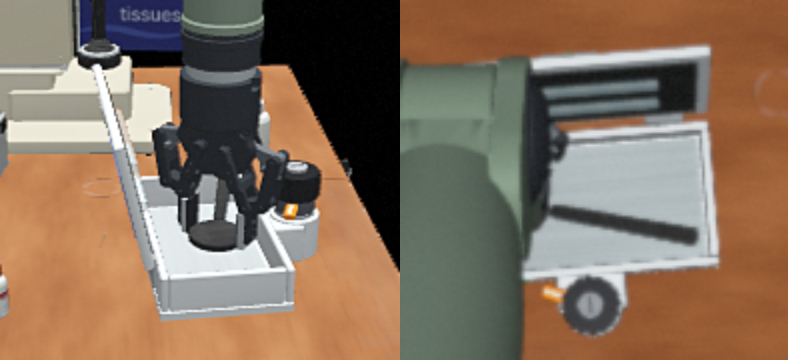

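The paddle is at the floor, with the stem end clear of the walls. I release it, check, and then move behind the lid.

```bash
cat > e.py <<'E'
from h import *
let_go(); st('rel')
move_l(W(.001,.056,.30),.2); st('up')
psi=best(W(.15,0,.3),BOX[2]+np.pi/2); print(psi)
movep(W(.15,0,.30),down(psi)); grab(20); st('behind')
f=frame('top','rel.png'); frame('side','rels.png')
def tr(l,r=.110): return W(.07-r*np.cos(l)+.007*np.sin(l)+.011,0,.049+r*np.sin(l)+.007*np.cos(l))
print([ik(tr(l),down(psi)) is not None for l in np.linspace(1.75,0,8)], ik(W(.15,0,.156),down(psi)) is not None)
E
python3 e.py; python3 -c "
import cv2,numpy as np
a=cv2.imread('pics/rels.png')[150:350,200:440];b=cv2.imread('pics/rel.png')[160:310,220:360]
cv2.imwrite('pics/rl.png',np.hstack([cv2.resize(a,(430,360)),cv2.resize(b,(336,360))]))"
```

```text
rel 14.4 [0.539  0.0843 0.0048] gap 0.999 gf 0.0 F [0.1 0.2 0.4]
up 16.0 [0.5397 0.0843 0.299 ] gap 1.001 gf 0.0 F [ 0.2 -0.3 -0.5]
1.6592963267948966
behind 17.6 [0.6937 0.0417 0.3   ] gap 0.001 gf 0.0 F [0.6 0.3 0. ]
[True, True, True, True, True, True, True, True] True
```

View pics/rl.png

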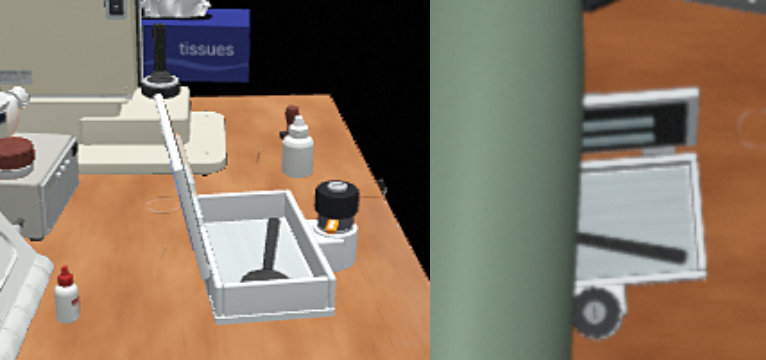

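The paddle lies flat in the tray. Next I shut the lid.

```bash
cat > g.py <<'E'
from h import *
def tr(l,r=.110): return W(.07-r*np.cos(l)+.007*np.sin(l)+.011,0,.049+r*np.sin(l)+.007*np.cos(l))
print(move_l(W(.15,0,.156),.2,until_force=8)); st('start')
for l in (1.75,1.6,1.4,1.2,1.0,.8,.6,.4,.2,.08):
    if move_l(tr(l),.12,until_force=25): st('stop %.2f'%l); break
    st('%.2f'%l)
else:
    print(move_l(tr(0)-[0,0,.006],.03,until_force=15)); st('press')
    frame('side','lid.png')
E
python3 g.py
```

```text
False
start 18.5 [0.6946 0.0418 0.1573] gap 0.001 gf 0.0 F [-0.4  0.6  1.2]
1.75 19.0 [0.6523 0.038  0.1574] gap -0.001 gf 0.0 F [-0.8  0.   0.1]
1.60 19.3 [0.6355 0.0365 0.1589] gap 0.002 gf 0.0 F [-0.  -0.1 -0.7]
1.40 19.7 [0.6133 0.0346 0.1585] gap -0.001 gf 0.0 F [0.5 0.  0.6]
1.20 20.0 [0.5918 0.0327 0.1539] gap 0.002 gf 0.0 F [ 0.8 -0.3 -0.6]
1.00 20.3 [0.5717 0.031  0.1453] gap 0.003 gf 0.0 F [0.6 0.2 1.2]
0.80 20.7 [0.5537 0.0293 0.1328] gap 0.0 gf 0.0 F [-0.  -0.3  0.2]
0.60 21.0 [0.5386 0.028  0.117 ] gap -0.003 gf 0.0 F [ 0.1 -0.9  0.1]
0.40 21.3 [0.5269 0.027  0.0984] gap -0.003 gf 0.0 F [ 0.  -0.3 -0.6]
0.20 21.7 [0.519  0.0263 0.0779] gap 0.001 gf 0.0 F [-0.1  0.9  0.4]
0.08 21.9 [0.5163 0.026  0.065 ] gap -0.006 gf 0.0 F [ 0.1 -0.7 -0. ]
True
press 22.3 [0.5164 0.0259 0.056 ] gap -0.003 gf 4.8 F [-1.5  0.5  9.1]
```

```bash
cat > i.py <<'E'
from h import *
print(move_l(W(-.035,0,.048),.03,until_force=14)); st('press')
p=get_state()['position']
move_l(W(-.035,0,.20),.2)
q0=get_state()['q']; 
best_=[]
for k in np.arange(-3.1,3.2,.1):   # grip yaw: room for -1.3 rad of twist
    q=ik(W(-.092,0,.066),down(k)); 
    if q is not None: best_.append((round(k,1),round(q[5],2)))
print(best_[::6])
set_joints(list(np.array(q0)+[.5,0,0,0,0,0])); let_go()
f=frame('top','sh.png'); 
for n in('lock_mark','lid_edge','collar_grip','tongue_tip','hinge_line'):
    print(n,[(np.round(r['centre'],1),round(r['score'],2)) for r in tip_of('top',n)[:2]])
print('exp edge',proj(f,W(-.064,0,.056)),'col',proj(f,W(-.092,0,.1)))
frame('side','shs.png')
E
python3 i.py; python3 -c "
import cv2,numpy as np
a=cv2.imread('pics/shs.png')[200:350,260:440];b=cv2.imread('pics/sh.png')[210:310,220:360]
cv2.imwrite('pics/sl.png',np.vstack([cv2.resize(a,(360,300)),cv2.resize(b,(360,257))]) if 0 else np.hstack([cv2.resize(a,(400,340)),cv2.resize(b,(400,340))]))"
```

```text
True
press 22.6 [0.5164 0.0259 0.056 ] gap 0.001 gf 3.4 F [-1.3  0.1  6.7]
[(np.float64(-3.1), np.float64(-1.73)), (np.float64(-2.5), np.float64(-2.33)), (np.float64(-1.9), np.float64(-2.93)), (np.float64(-1.3), np.float64(2.75)), (np.float64(-0.7), np.float64(2.15)), (np.float64(-0.1), np.float64(1.55)), (np.float64(0.5), np.float64(0.95)), (np.float64(1.1), np.float64(0.35)), (np.float64(1.7), np.float64(-0.25)), (np.float64(2.3), np.float64(-0.85)), (np.float64(2.9), np.float64(-1.45))]
lock_mark [(array([286.5, 275.4]), 0.72)]
lid_edge [(array([288.7, 277.4]), 0.62)]
collar_grip [(array([286.5, 291.9]), 0.93)]
tongue_tip [(array([275. , 284.2]), 0.6), (array([284.5, 253.2]), 0.31)]
hinge_line [(array([281.3, 225.6]), 0.94)]
exp edge [np.float64(287.2373388711871), np.float64(278.66949731049715)] col [np.float64(287.4052535131696), np.float64(289.8584820292366)]
```

View pics/sl.png

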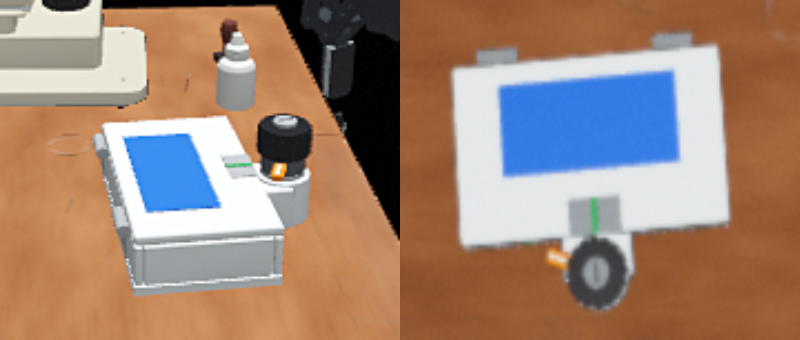

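The lid is shut: the press stopped hard at z = 0.056. The green mark, around (287,273) in the full top image, is uncovered and the tongue is still off to the left. Now I turn the collar.

```bash
cat >> h.py <<'E'
def tongue(show=True):
    out=[]
    for c in('top','side'):
        f=frame(c); im=f['img'].astype(int); r,g,b=im[...,0],im[...,1],im[...,2]
        M=(r>150)&(r-b>90)&(g>60)&(g<190)&(r-g>40); u0,v0=proj(f,W(-.092,0,.062)); V,U=np.nonzero(M); k=np.hypot(U-u0,V-v0)<28; U,V=U[k],V[k]
        if len(U)<3: out.append((c,len(U),None)); continue
        P=np.array([at_z(f,(a,b_),.0655)[:2] for a,b_ in zip(U,V)])-BOX[:2]
        C,S=np.cos(BOX[2]),np.sin(BOX[2]); Q=P@np.array([[C,-S],[S,C]])+[.092,0]; m=Q.mean(0)
        rr=np.hypot(*Q.T); out.append((c,len(U),'cen',np.round(m*1000,1),'ang',round(float(np.arctan2(m[1],m[0])),3),'rmax',round(rr.max()*1000,1)))
    print(*out,sep='\n')
E
cat > j.py <<'E'
from h import *
tongue()
psi=1.7
movep(W(-.092,0,.22),down(psi)); st('over')
print(move_l(W(-.092,0,.066),.12,until_force=8)); st('down')
grab(60); st('grip')
E
python3 j.py
```

```text
('top', 529, 'cen', array([-23. ,  24.7]), 'ang', 2.32, 'rmax', np.float64(66.6))
('side', 935, 'cen', array([-22.7, -22. ]), 'ang', -2.372, 'rmax', np.float64(140.2))
over 26.6 [0.4527 0.021  0.22  ] gap 0.996 gf 0.0 F [-0.2 -0.   0. ]
False
down 28.1 [0.4532 0.0204 0.0665] gap 1.0 gf 0.0 F [-0.7 -0.   0.3]
grip 28.5 [0.4535 0.0181 0.0672] gap 0.541 gf 60.2 F [-1.4 -5.9  8.4]
```

```bash
cat > k.py <<'E'
from h import *
p=W(-.092,0,.068)-[0,.003,0]
move_l(p,.02); st('recentre')
for k in(.4,.8,1.2):
    move_l(p,.02,down(1.7-k)); st(k); print(np.round(get_state()['wrist_torque'],2))
f=frame('side','tw.png'); u,v=map(int,proj(f,W(-.07,0,.062))); im=f['img']
print([im[v+dy,u+dx].tolist() for dy in(-2,0,2,4) for dx in(-4,0,4)])
g=cv2.imread('pics/shs.png')[...,::-1]; t=cv2.imread('pics/sh.png')[...,::-1]
for n,i,ctr in(('side',g,(385,277)),('top',t,(274,284))):
    r=i[ctr[1]-8:ctr[1]+8,ctr[0]-10:ctr[0]+10].reshape(-1,3); o=r[np.argsort(-(r[:,0].astype(int)-r[:,2]))][:8]; print(n,o.tolist())
print('wood',g[320,450].tolist(),t[300,330].tolist())
E
python3 k.py
```

```text
recentre 28.9 [0.4534 0.0179 0.0674] gap 0.539 gf 66.9 F [  4.8   3.1 -10.5]
0.4 29.4 [0.4533 0.0176 0.0674] gap 0.541 gf 67.1 F [  5.6   1.2 -12.1]
[-0.27 -0.88 -0.11]
0.8 30.0 [0.4531 0.0173 0.0674] gap 0.543 gf 67.0 F [  4.9  -0.2 -11.7]
[-0.4  -0.8  -0.09]
1.2 30.5 [0.4528 0.0171 0.0674] gap 0.541 gf 67.0 F [  5.4  -0.6 -12.5]
[-0.42 -0.65 -0.13]
[[255, 175, 67], [217, 152, 96], [114, 121, 125], [163, 85, 19], [163, 85, 18], [50, 55, 59], [176, 203, 206], [255, 255, 255], [54, 57, 60], [210, 213, 217], [255, 255, 255], [51, 52, 57]]
side [[255, 163, 30], [255, 178, 32], [255, 180, 35], [253, 156, 36], [238, 139, 21], [255, 186, 38], [254, 161, 39], [255, 177, 41]]
top [[219, 138, 27], [199, 114, 17], [219, 138, 37], [200, 115, 23], [226, 149, 51], [219, 135, 48], [199, 115, 34], [218, 144, 58]]
wood [15, 17, 16] [152, 93, 54]
```

```bash
cat > m.py <<'E'
from h import *
def look(tag):
    ax=W(-.092,0,0)[:2]-[0,.001]
    for c in('top','side'):
        f=frame(c,tag+c+'.png'); im=f['img'].astype(int); r,g,b=im[...,0],im[...,1],im[...,2]
        u0,v0=proj(f,W(-.07,0,.062)); vv,uu=np.mgrid[:480,:640]; near=np.hypot(uu-u0,vv-v0)<25
        for n,M,z in(('orange',(r>185)&(r-b>110),.0655),('green',(g-r>40)&(g-b>30),.057)):
            V,U=np.nonzero(M&near)
            if len(U)<3: print(c,n,len(U)); continue
            P=np.array([at_z(f,(a,d),z)[:2] for a,d in zip(U,V)]); C,S=np.cos(BOX[2]),np.sin(BOX[2])
            Q=(P-ax)@np.array([[C,-S],[S,C]])*1000; m=Q.mean(0)
            sl=np.polyfit(Q[:,0],Q[:,1],1)[0] if np.ptp(Q[:,0])>8 else None
            print(c,n,len(U),'cen',np.round(m,1),'x',np.round([Q[:,0].min(),Q[:,0].max()],1),'ang',round(np.arctan2(m[1],m[0]),3),'slope',sl)
        for n in('tongue_tip','lock_mark'):
            for o in tip_of(c,n)[:1]:
                q=at_z(f,o['centre'],.062 if n=='tongue_tip' else .057)[:2]-ax; q=np.array([[C,S],[-S,C]])@q*1000; print('  net',n,np.round(q,1),round(o['score'],2))
if __name__=='__main__':
    let_go(); p=get_state()['position']; move_l([p[0],p[1],.22],.2)
    q=get_state()['q']; set_joints(list(np.array(q)+[-.6,0,0,0,0,0])); st(); look('t1')
E
python3 m.py; python3 -c "
import cv2,numpy as np
a=cv2.imread('pics/t1side.png')[240:315,335:425];b=cv2.imread('pics/t1top.png')[250:310,250:322]
cv2.imwrite('pics/t1.png',np.hstack([cv2.resize(a,(400,333)),cv2.resize(b,(400,333))]))"
```

```text
33.0 [ 0.3829 -0.2399  0.2186] gap 0.997 gf 0.0 F [ 0.6 -0.6  0.3]
top orange 21 cen [34.5 -2.9] x [26.3 43.1] ang -0.083 slope 0.03373737133457674
top green 8 cen [49.9 -1.4] x [46.2 53.6] ang -0.028 slope None
  net tongue_tip [40.9  1.3] 0.52
  net lock_mark [33.   3.8] 0.64
side orange 166 cen [ 12.3 -47.7] x [-27.1  41.8] ang -1.319 slope 0.16556089606689772
side green 9 cen [46.7 -9.1] x [41.7 50.9] ang -0.193 slope 0.15276908579301415
  net tongue_tip [ 43.9 -13.3] 0.81
  net lock_mark [-14.4 -56.1] 0.32
```

View pics/t1.png

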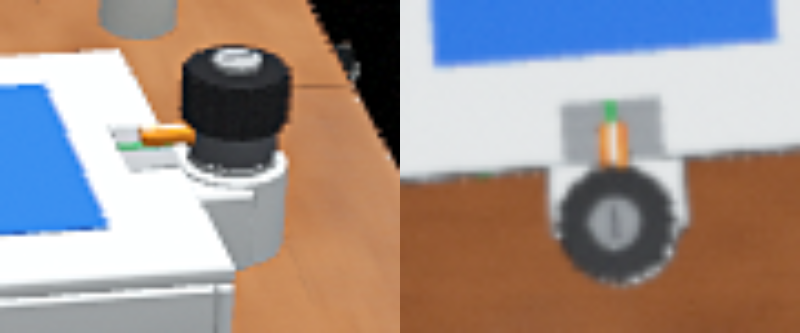

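```bash
cat > n.py <<'E'
from h import *
ax=W(-.092,0,0)[:2]; C,S=np.cos(BOX[2]),np.sin(BOX[2])
def loc(f,U,V,z): return (np.array([at_z(f,(a,d),z)[:2] for a,d in zip(U,V)])-ax)@np.array([[C,-S],[S,C]])*1000
def rows(im,f,kind,z,v0,v1,u0=277,u1=297):
    out=[]
    for v in range(v0,v1):
        s=im[v,u0:u1].astype(float); 
        w=np.clip(s[:,1]-s[:,0]-10,0,None) if kind=='g' else np.clip(s[:,0]-s[:,2]-25,0,None)
        if w.sum()>60: out.append(((w*np.arange(u0,u1)).sum()/w.sum(),v,w.sum()))
    o=np.array(out); Q=loc(f,o[:,0],o[:,1],z); return Q,o
f=grab_frame('top'); im=np.mean([grab_frame('top')['img'] for _ in range(4)],0)
old=cv2.imread('pics/sh.png')[...,::-1]
v=int(proj(f,W(-.064,0,.056))[1]); print('edge row',v)
for n,i,k,z,a,b in(('green old',old,'g',.057,v-12,v+2),('green now',im,'g',.057,v-12,v+2),('orange',im,'o',.0655,v-7,v+2)):
    Q,o=rows(i,f,k,z,a,b); print(n); print(np.round(np.c_[o,Q],1).tolist()); p=np.polyfit(Q[:,0],Q[:,1],1,w=np.sqrt(o[:,2])); print('slope',p[0],'y@36',np.polyval(p,36),'mean y',np.average(Q[:,1],weights=o[:,2]))
# grip outline centre (dark) and cap
g=im.max(2); u0,v0=proj(f,W(-.092,0,.0955)); vv,uu=np.mgrid[:480,:640]; M=(g<85)&(np.hypot(uu-u0,vv-v0)<16)
V,U=np.nonzero(M); (cx,cy),r=cv2.minEnclosingCircle(np.float32(np.c_[U,V])); print('grip circ',cx,cy,r,loc(f,[cx],[cy],.0955))
E
python3 n.py
```

```text
edge row 278
green old
[[287.3, 268.0, 147.0, 53.5, -2.1], [287.4, 269.0, 185.0, 51.0, -2.2], [287.4, 270.0, 183.0, 48.6, -2.0], [287.5, 271.0, 201.0, 46.2, -2.1], [287.6, 272.0, 210.0, 43.8, -2.1], [287.6, 273.0, 192.0, 41.4, -2.1], [287.7, 274.0, 203.0, 39.0, -2.0], [287.8, 275.0, 207.0, 36.6, -2.1], [287.9, 276.0, 191.0, 34.2, -2.1], [287.8, 277.0, 175.0, 31.8, -1.8], [287.7, 278.0, 115.0, 29.4, -1.3]]
slope -0.01658616595361458 y@36 -1.9114220853876316 mean y -2.004757153116922
green now
[[287.2, 268.0, 146.8, 53.5, -2.1], [287.4, 269.0, 183.0, 51.0, -2.2], [287.4, 270.0, 176.2, 48.6, -2.0], [287.5, 271.0, 105.8, 46.2, -2.1]]
slope -0.006403511658907304 y@36 -1.9890857943245641 mean y -2.079406658769102
orange
[[288.2, 272.0, 229.2, 43.2, -3.9], [288.0, 273.0, 411.0, 40.8, -3.1], [288.0, 274.0, 411.8, 38.4, -3.1], [288.0, 275.0, 411.8, 36.1, -2.9], [288.0, 276.0, 416.8, 33.7, -2.7], [288.0, 277.0, 420.8, 31.3, -2.5], [288.1, 278.0, 395.2, 28.9, -2.4], [288.2, 279.0, 361.8, 26.5, -2.5]]
slope -0.06910893723670647 y@36 -2.9423818499906695 mean y -2.8407309333093638
grip circ 288.2530212402344 289.8252868652344 10.20219612121582 [[ 0.04360878 -1.79188712]]
```

The tongue lies along the mark, but it measures about 0.03 to 0.04 rad past it. I'll trim that back.

```bash
cat > o.py <<'E'
from h import *
p=W(-.092,-.0021,.068); t=.5
movep([p[0],p[1],.2],down(t)); move_l(p,.15,until_force=8); grab(60); st('grip')
move_l(p+[0,0,.0005],.02,down(t+.038)); st('trim')
let_go(); move_l([p[0],p[1],.22],.2)
q=get_state()['q']; set_joints(list(np.array(q)+[-.6,0,0,0,0,0])); st('end')
import runpy; runpy.run_path('n.py')
E
python3 o.py
```

```text
grip 36.1 [0.4527 0.0178 0.069 ] gap 0.544 gf 60.2 F [-3.2 -1.7  9.3]
trim 36.3 [0.4527 0.0179 0.069 ] gap 0.544 gf 62.4 F [-3.3 -2.8  7.2]
end 38.8 [ 0.3835 -0.2393  0.2186] gap 1.0 gf 0.0 F [1.  0.4 0.3]
edge row 278
green old
[[287.3, 268.0, 147.0, 53.5, -2.1], [287.4, 269.0, 185.0, 51.0, -2.2], [287.4, 270.0, 183.0, 48.6, -2.0], [287.5, 271.0, 201.0, 46.2, -2.1], [287.6, 272.0, 210.0, 43.8, -2.1], [287.6, 273.0, 192.0, 41.4, -2.1], [287.7, 274.0, 203.0, 39.0, -2.0], [287.8, 275.0, 207.0, 36.6, -2.1], [287.9, 276.0, 191.0, 34.2, -2.1], [287.8, 277.0, 175.0, 31.8, -1.8], [287.7, 278.0, 115.0, 29.4, -1.3]]
slope -0.01658616595361458 y@36 -1.9114220853876316 mean y -2.004757153116922
green now
[[287.2, 268.0, 146.2, 53.5, -2.0], [287.4, 269.0, 184.0, 51.0, -2.2], [287.4, 270.0, 175.8, 48.6, -2.1], [287.4, 271.0, 102.8, 46.2, -2.0]]
slope -0.011902362946776565 y@36 -1.9013331905555098 mean y -2.069452157738728
orange
[[287.5, 272.0, 224.8, 43.3, -2.1], [287.1, 273.0, 387.5, 41.0, -1.1], [287.1, 274.0, 418.5, 38.6, -0.9], [287.4, 275.0, 420.8, 36.2, -1.4], [287.5, 276.0, 421.2, 33.8, -1.5], [287.6, 277.0, 437.8, 31.4, -1.4], [287.8, 278.0, 412.5, 29.0, -1.7], [287.8, 279.0, 330.0, 26.6, -1.6]]
slope 0.020029314722238817 y@36 -1.3840493418275366 mean y -1.411381867353396
grip circ 288.2073059082031 290.0853576660156 10.157478332519531 [[-0.54564003 -1.63915605]]
```

```bash
python3 -c "
from h import *
sign_off(); st('done')"
```

```text
the job is handed in; nothing more can be done
the job is handed in; nothing more can be done
```

I handed the job in at about 39 s: the paddle is flat in the box, the lid is fully shut, and the collar was then turned until its orange tongue lay over the lid edge, within about 0.02 rad of the green mark by my camera measurement; I did not re-measure the bottles, stamp or penlight, but no move went near them.

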